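Set the reel carriage of a line winder to its mark

TASK

Free the line winder's handwheel: lift the black-knobbed lock bolt over its yellow bump, draw it fully back away from the wheel and let it drop. Then crank the handwheel by its red knob until the orange pointer on the reel's carriage lines up with the red rider on the scale, and let go. Leave the rider where it is and do not disturb the other things.

Things in the scene. Friction and masses are not known exactly. Their poses are not given: they have to be found in the camera images.
- winder: Line winder fixed to the bench, grey base 330 x 420 mm. Origin on the work surface; x to the back, y left, z up. In front a green panel slopes 28 degrees, facing up and front: handwheel left, lock bolt right. Behind, a slide along y carries the reel. An orange line spool (radius 50, axis along y at x 62, z 287, y 10 to 70 mm) overhangs the wheel: hold the hand square to the panel, not vertical.
- hub (a point): Point on the handwheel's axis, 66 mm out from the panel face, level with the middle of both knobs. Axes: x up the slope, y left along the panel, z square out of the panel along the wheel axis, 28 degrees from vertical. The wheel is a three-armed aluminium star without rim, arms 72 mm long, their tops 30 mm below this point.
- crank_grip (a point): Centre of the red crank knob, a cylinder 28 mm in diameter and 56 mm long on the end of one arm, parallel to the wheel axis and 60 mm from it. It spins freely on its pin, so a hand can keep its orientation while carrying it round. 2 to 3 N along the circle turns the wheel.
- wheel (a joint): Handwheel angle in rad, growing clockwise seen facing the panel (looking against the hub's z). One clockwise turn moves the screw nut 24 mm to the winder's left (+y); the nut has 6 mm of play in the carriage in all, so the carriage follows late and must be watched. Stays where it is left.
- bolt_grip (a point): Centre of the lock bolt's black knob: a cylinder of 28 mm diameter and 58 mm length, standing square to the panel, with axes as the hub. The steel bolt under it, in the plane of the wheel's arms, reaches in between two arms and blocks the wheel.
- bolt (a joint): Travel of the lock bolt in m along the panel to the right (the hub's -y), 0 = fully in (wheel blocked), 0.045 = fully back (wheel free). The yellow bump blocks it after 3 mm unless the bolt is held lifted; from 23 mm on it has passed the bump.
- bolt_lift (a joint): Lift of the lock bolt in m square out of the panel, 0 = down, stop at 0.018; it must be lifted more than 9 mm to pass the bump. A spring pushes it down with 3 to 6 N and drops it when let go.
- pointer (a point): Tip of the orange pointer on the rear edge of the aluminium carriage that carries the grey reel. Axes as the winder.
- carriage (a joint): Position of the carriage in m along the winder's y, 0 at the start side (within a mm or so), end stop at 0.085.
- mark (a point): Front end of the red rider clip (6 mm wide) that sits on the white scale bar: the pointer tip must stand level with its middle along the winder's y. It starts 30 to 65 mm to the left of the pointer. Axes as the winder.
- float_c (a point): Orange plastic float, 60 mm diameter, 110 mm tall, standing loose; a bystander. Point: its centre.
- sinker1_c (a point): Stainless sinker, 42 mm diameter, 66 mm tall, loose, in front of the winder on one side; a bystander. Point: its centre.
- sinker2_c (a point): The other sinker, same size, in front of the winder on the other side; a bystander.
- oil_c (a point): Yellow oil bottle, 48 mm diameter, 120 mm tall, loose; a bystander. Point: its centre.
- driver_c (a point): Screwdriver 190 mm long lying loose on the right; a bystander.
- mug_c (a point): Blue mug, 80 mm wide, 85 mm tall, loose on the left; a bystander. Point: its centre.

How it is judged:
By the outcome, as a careful person would: the job done as asked, in the order asked, and still so for the second after the job is handed in, with the robot touching nothing.
It also fails if it takes over 67 s, if anything falls off the work surface, if the arm or the gripper's body presses on something with over 40 N, if the wrist force passes 120 N, or if a joint passes its speed limit or range.

ROBOT

A 6-joint arm with a two-finger parallel gripper is mounted at the origin on the work surface. World frame = base frame: x ahead of the robot, y to its left, z up, the work surface at z = 0. Lengths are in mm, angles in degrees, forces in N, time in s.
With the tool pointing down it reaches from about 350 to 850 mm from the base axis. Payload 8.1 kg.
Tool frame: the origin (TCP) lies midway between the tips of the shut fingers; the grasp point (between the pads) lies 19 mm behind it; z points along the fingers, y is the direction in which the jaws open and shut (so a half turn about z gives the same grasp; the last joint's range is limited). The gripper opens to 85 mm and grips with 20 to 120 N. Pads are 22 mm wide; open, the fingers measure 114 mm over their backs; the gripper's body (76 mm by 85 mm) begins 54 mm behind the grasp point. The pads swing forward as they close: fully open they stand 13 mm farther back than shut.
Start: joints at [-73.763, 7.471, 85.268, -0, 87.261, -4.893], TCP at [216.318, -559.653, 231.292] pointing down, gripper open.
Joint ranges: [-169.43, 169.43], [-51.17, 129.36], [1.28, 143.12], [-76.62, 256.62], [0, 156.53], [-152.29, 152.29]. Speed limits (degrees/s): [136.94, 136.94, 159.86, 180, 180, 180].

INTERFACE

Orientations are given as [roll, pitch, yaw] about the fixed x, y, z axes, in that order (R = Rz(yaw) Ry(pitch) Rx(roll)).
In Python, from bench import telemetry, snapshot, camera_params, job gives the robot as it stands. The module is installed in compiled form; this text tells all that it offers.
- The arm moves only by the shell command python3 -m jog 'ROWS' [FORCE]. ROWS is JSON, a list that holds one entry, the list of rows, each a list of 7 numbers: the shift along the tool's x, y, z in units of 50 mm (1.0 is 50 mm), then the turn, a rotation vector about the tool's x, y, z in units of 2 pi rad (1.0 is 2 pi rad), then the opening, from 0 (shut) to 1 (fully open). In form: [[[dx, dy, dz, rx, ry, rz, claw], ...]]. A call has 1 to 12 rows; each row shifts and turns the commanded pose from where the row before left it, along the tool's axes as they then stand; what a row does not reach is not made up. A row lasts 1/8 s, in which the tool goes at most 62.5 mm and 10.7 degrees, less where a joint would pass 70% of its speed; a pose out of reach is approached as far as the arm can. A call with a number of a shift or a turn outside -1 to 1 is refused whole. A call with a gripper value outside its range is refused whole. The fingers move at their own pace and stop on an object; FORCE is the grip in N (left out, the last holds). Time passes only in rows, so rows that do not move let the fingers close. It gives the time, the measured TCP pose, the force and the opening at its end, in the units of the state.
- telemetry.sense(): the state, without advancing time (a new reading comes with each control period).
- snapshot(name): name is "side" or "top" or "wrist"; returns (picture, depth): 480x640x3 uint8, red, green, blue; 480x640 float32, mm along the optical axis (not along the pixel's ray), 0 where there is no reading.
- camera_params(name): a dict with "K" (3x3 intrinsics, pixels), "extrinsics" (4x4, takes a point from camera to world coordinates). Camera axes: x right, y down, z forward; pixel columns grow to the right and rows downward; lengths in mm; the calibration is good to about 2 mm. A picture is of the moment at which its call begins: read the wrist's pose just before it. camera_params takes no time and is no camera call; for the wrist camera it gives the pose at the moment of the call.
- job.hand_in(): hands the job in, once; it reports no verdict.
The state is a dict: "time": time; "joint_pos": joint angles; "qd": joint speeds; "joint_efforts": joint torques, N m; "tool_pos": TCP position; "tcp_rot": TCP orientation; "ft_force": force on the tool from outside, world axes, zero at the start; "wrist_torque": the same for the moment, N m; "finger_gap": finger opening in mm.
Only numpy, scipy, OpenCV 4.12 (cv2) and the standard library are available. Lean on these libraries where they do the work, as an engineer would, in place of code of your own. Each camera call takes 0.05 s, during which the arm holds its last target. There are 200 camera calls.

## Working session

There is one attempt and no reset: what is moved stays moved. The work goes in short steps, Python scripts to look and compute and a shell command to move; the robot and the scene stay as the last step left them, time stands still between calls to the robot, and variables do not carry over. Pictures are saved under pics/ and viewed, about 8 in all and at most 12, crops included, and the job is handed in when it is done.

```bash
mkdir -p pics
cat > h.py <<'E'
import numpy as np, cv2
from bench import telemetry, snapshot, camera_params, job
from scipy.spatial.transform import Rotation as R
def snap(n,f):
    P=camera_params(n); im,d=snapshot(n); np.savez(f'pics/{f}.npz',im=im,d=d,K=P['K'],E=P['extrinsics'])
    cv2.imwrite(f'pics/{f}.png',im[:,:,::-1]); return im,d,np.array(P['K']),np.array(P['extrinsics'])
def pts(d,K,E):
    v,u=np.mgrid[0:480,0:640]; c=np.stack([(u-K[0,2])/K[0,0]*d,(v-K[1,2])/K[1,1]*d,d],-1)
    return c@E[:3,:3].T+E[:3,3]
E
python3 - <<'E'
from h import *
for n in('side','top'):
    im,d,K,E=snap(n,n+'0'); print(n,K[0],np.round(E,3).tolist())
print(telemetry.sense())
E
```

```text
side [511.88862468   0.         316.28144669] [[-0.79, -0.345, 0.507, -35.658], [-0.613, 0.419, -0.67, 758.879], [0.019, -0.84, -0.542, 779.177], [0.0, 0.0, 0.0, 1.0]]
top [476.47918439   0.         322.40232535] [[-0.001, -0.999, 0.053, 529.538], [-1.0, -0.0, -0.02, -54.307], [0.02, -0.053, -0.998, 1251.338], [0.0, 0.0, 0.0, 1.0]]
{'time': 0.1, 'joint_pos': array([-7.37611586e+01,  7.51348062e+00,  8.53245082e+01, -1.49364467e-03,
        8.72616036e+01, -4.89336733e+00]), 'qd': array([-0.07635497, -0.15291176, -0.05525256, -0.01186007,  0.00050027,
       -0.03327543]), 'joint_efforts': array([ 2.16536122e-03, -5.70951283e+01, -5.01940334e+01, -3.01623959e-05,
        8.17789376e-03,  2.78131967e-05]), 'tool_pos': array([ 216.17856226, -559.15582774,  230.30711537]), 'tcp_rot': array([-1.79900643e+02, -7.00901147e-03,  2.11322753e+01]), 'ft_force': array([-0.01973806,  1.20488397,  0.09360636]), 'wrist_torque': array([-0.00701875, -0.01411687,  0.02438401]), 'finger_gap': 85.05846137424467}
```

View pics/side0.png

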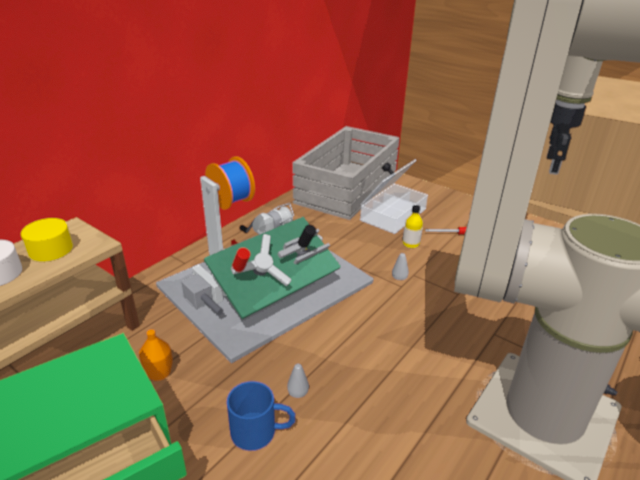

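View pics/top0.png

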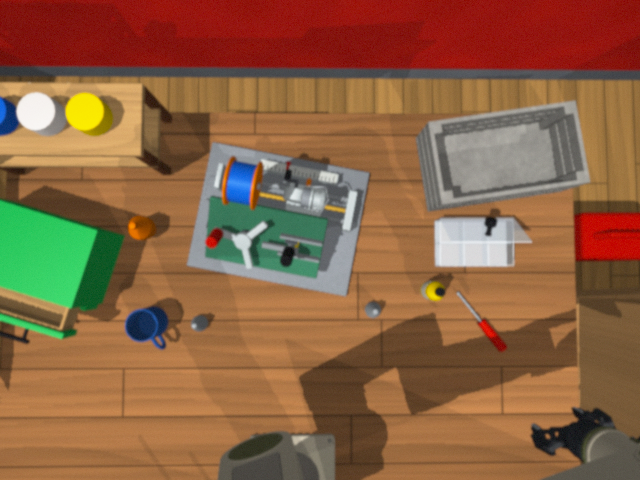

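```bash
cat > m.py <<'E'
from h import *
from scipy.optimize import minimize
def load(f):
    z=np.load(f'pics/{f}.npz'); return z['im'],z['d'],z['K'],z['E']
def segs(im,d,K,E):
    h=cv2.cvtColor(im,cv2.COLOR_RGB2HSV).astype(int); p=pts(d.astype(float),K,E)
    H,S,V=h[...,0],h[...,1],h[...,2]
    return p,dict(green=(H>60)&(H<90)&(S>90)&(V>40),red=((H<6)|(H>174))&(S>160)&(V>70),black=(V<50)&(S<150),orange=(H>6)&(H<16)&(S>180)&(V>120))
E
python3 - <<'E'
from m import *
for f in('top0','side0'):
    im,d,K,E=load(f); p,s=segs(im,d,K,E)
    roi=(p[...,0]>450)&(p[...,0]<850)&(p[...,1]>-200)&(p[...,1]<280)&(p[...,2]>20)&(p[...,2]<300)
    g=p[s['green']&roi]; 
    for _ in range(4):
        c=g.mean(0); n=np.linalg.svd(g-c,full_matrices=0)[2][2]; n*=np.sign(n[2]); g=g[abs((g-c)@n)<4]
    print(f,len(g),'c',c.round(1),'n',n.round(4),'tilt',np.degrees(np.arccos(n[2])),'yaw',np.degrees(np.arctan2(-n[1],-n[0])), 'min/max',g.min(0).round(),g.max(0).round())
    yw=np.cross([0,0,1],-n);yw=np.cross(n,np.cross([0,0,1],n)); x=yw/np.linalg.norm(yw); y=np.cross(n,x)
    F=np.c_[x,y,n]
    q=(p-c)@F
    for k in('red','black'):
        m=s[k]&roi&(q[...,2]>30)&(q[...,2]<130)&(abs(q[...,0])<110)&(abs(q[...,1])<150)
        nn,l,st,ce=cv2.connectedComponentsWithStats(m.astype(np.uint8))
        for i in range(1,nn):
            if st[i,4]>15:
                w=q[l==i]; print(k,st[i].tolist(),'panel min',np.percentile(w,5,0).round(1),'max',np.percentile(w,95,0).round(1),'world med',np.median(p[l==i],0).round(1))
    # crop
    if f=='top0': a=im[130:310,170:390]; cv2.imwrite('pics/c_top.png',cv2.resize(a[:,:,::-1],None,fx=3.3,fy=3.3,interpolation=2))
E
```

```text
top0 4277 c [614.4  60.7 118.2] n [-0.4601  0.0898  0.8833] tilt 27.9577589695714 yaw -11.043596799878141 min/max [516. -85.  74.] [700. 208. 153.]
red [206, 229, 16, 19, 196] panel min [-8.1 91.1 49.8] max [ 12.7 111.5  95.3] world med [600.5 165.5 197.1]
black [281, 247, 14, 19, 171] panel min [-15.3 -76.2  44.5] max [  1.8 -56.9  95.9] world med [561.6   3.  191.3]
side0 4803 c [599.1  87.2 103.3] n [-0.4597  0.0906  0.8834] tilt 27.94220139561506 yaw -11.150265977791365 min/max [511. -81.  68.] [697. 214. 146.]
red [233, 248, 17, 23, 259] panel min [ 8.2 74.3 51.6] max [29.8 95.1 96.2] world med [594.1 178.6 187.4]
black [298, 226, 17, 21, 213] panel min [ -1.7 -90.1  46.5] max [ 17.4 -73.5  95.7] world med [554.4  16.2 176.7]
```

View pics/c_top.png

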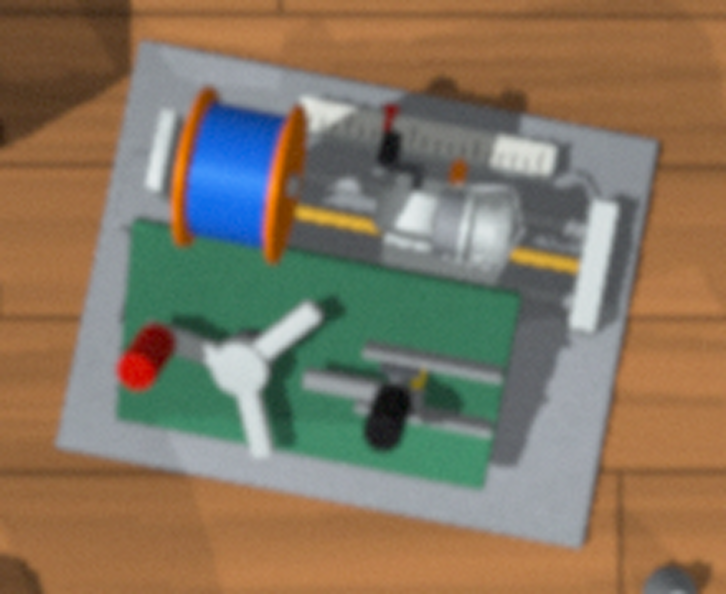

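```bash
cat >> m.py <<'E'
yaw=-11.1; Fw=R.from_euler('z',yaw,degrees=True).as_matrix(); F=Fw@R.from_euler('y',-28,degrees=True).as_matrix()
C0=np.array([614.4,60.7,118.2])
from scipy.optimize import least_squares
def circ(w,r=14):
    f=lambda c:np.hypot(w[:,0]-c[0],w[:,1]-c[1])-r
    return least_squares(f,w[:,:2].mean(0),loss='soft_l1')
E
python3 - <<'E'
from m import *
print(F.round(4).tolist())
for f in('top0','side0'):
    im,d,K,E=load(f); p,s=segs(im,d,K,E); cam=E[:3,3]
    q=(p-C0)@F; qc=(cam-C0)@F
    g=s['green']&(abs(q[...,2])<8)&(abs(q[...,0])<130)&(abs(q[...,1])<170); z0=np.median(q[g][:,2])
    print(f,'panel z',z0)
    for k in('red','black'):
        m=(s[k]&(q[...,2]>38)&(q[...,2]<100)&(abs(q[...,0])<110)&(abs(q[...,1])<150)).astype(np.uint8)
        n,l,st,ce=cv2.connectedComponentsWithStats(m); i=1+np.argmax(st[1:,4])
        w=q[l==i]; 
        top=w[w[:,2]>np.percentile(w[:,2],97)-4]
        side=w[(w[:,2]<z0+88)]
        # start on far side from camera
        rr=circ(side); x0=side[:,:2].mean(0); dv=(x0-qc[:2])/np.linalg.norm(x0-qc[:2])
        rr=least_squares(lambda c:np.hypot(side[:,0]-c[0],side[:,1]-c[1])-14,x0+dv*10,loss='soft_l1')
        print(k,'top centre',top.mean(0).round(1),len(top),'side fit',rr.x.round(1),'cost',rr.cost/len(side),'world @66',(C0+F@np.r_[rr.x,z0+66]).round(1))
    hsv=cv2.cvtColor(im,cv2.COLOR_RGB2HSV); m=(hsv[...,1]<50)&(hsv[...,2]>150)&(q[...,2]>z0+20)&(q[...,2]<z0+60)&(q[...,0]<80)&(q[...,0]>-110)&(q[...,1]>-30)&(q[...,1]<140)
    w=q[m]; print('white',len(w),np.percentile(w,[2,50,98],axis=0).round(1).tolist())
    # hub: boss = centre where distance transform max
    dt=cv2.distanceTransform(m.astype(np.uint8),2,5); v,u=np.unravel_index(dt.argmax(),dt.shape); print('boss px',u,v,dt.max(),q[v,u].round(1))
    # pointer / rider
    W=(p-C0)@Fw
    for k in('red','orange'):
        mm=(s[k]&(p[...,2]>20)&(p[...,2]<230)&(W[...,0]>60)&(W[...,0]<280)&(abs(W[...,1])<200)).astype(np.uint8)
        n,l,st,ce=cv2.connectedComponentsWithStats(mm)
        for i in range(1,n):
            if st[i,4]>5: print(k,st[i].tolist(),ce[i].round(1),'W',np.median(W[l==i],0).round(1),'min',W[l==i].min(0).round(1),'max',W[l==i].max(0).round(1))
E
```

```text
[[0.8664, 0.1925, -0.4607], [-0.17, 0.9813, 0.0904], [0.4695, 0.0, 0.8829]]
top0 panel z -0.15027571982855017
red top centre [  1.  102.6  94.2] 69 side fit [ -1.9 103.2] cost 0.2104174780985976 world @66 [602.3 168.2 175.5]
black top centre [ -7.6 -65.6  94.5] 56 side fit [-12.6 -65.9] cost 0.3376707634653814 world @66 [560.4   4.1 170.4]
white 548 [[-74.6, -22.9, 30.4], [-9.3, 31.0, 36.4], [41.0, 67.0, 42.0]]
boss px 237 239 4.9968996 [-5.9 56.6 39.9]
red [287, 163, 3, 3, 6] [287.8 163.7] W [189.9 -15.9 -54.4] min [184.9 -17.9 -57. ] max [192.4 -13.3 -47.5]
orange [307, 180, 4, 4, 14] [308.5 181.5] W [154.8 -75.3 -52.9] min [150.8 -79.3 -58.4] max [159.6 -71.7 -48.8]
side0 panel z -3.704670317905007
red top centre [ -3.3 105.7  91. ] 92 side fit [ -2.5 103.9] cost 0.30209580629789007 world @66 [603.6 168.7 172. ]
black top centre [-14.8 -60.8  90.7] 63 side fit [-13.4 -65. ] cost 0.4708271203340986 world @66 [561.5   4.8 166.9]
white 634 [[-78.4, -21.8, 26.2], [-14.8, 33.4, 32.7], [36.7, 70.5, 37.9]]
boss px 263 261 8.0 [-15.1  48.7  36.9]
red [232, 240, 4, 4, 13] [233.4 241.8] W [187.7 -12.1 -61.2] min [178.6 -18.7 -66.2] max [193.8  -8.5 -56.7]
```

```bash
cat >> m.py <<'E'
# tool: x up slope, y = -Yp, z=-n ; panel coords q (origin C0)
RT=np.c_[F[:,0],-F[:,1],-F[:,2]]
def w2q(p): return (np.asarray(p)-C0)@F
def q2w(q): return C0+F@np.asarray(q,float)
def plan(tgt,Rt=RT):
    s=telemetry.sense(); R0=R.from_euler('xyz',s['tcp_rot'],degrees=True)
    rv=(R0.inv()*R.from_matrix(Rt)).as_rotvec(); sh=Rt.T@(np.asarray(tgt)-s['tool_pos'])/50
    print('t',round(s['time'],2),'tcp',s['tool_pos'].round(1),'q',w2q(s['tool_pos']).round(1),'F',s['ft_force'].round(1),'gap',round(s['finger_gap'],1))
    print('rotvec units total',(rv/2/np.pi).round(4),'deg',np.degrees(np.linalg.norm(rv)).round(2),'shift units',sh.round(3))
E
python3 - <<'E'
from m import *
im,d,K,E=load('top0')
# base centre on plane z~15
p=pts(d.astype(float),K,E); print('base z',p[255,200],p[285,330])
a=[]
for cx,cy in[(143,42),(660,143),(583,545),(57,445)]:
    u,v=170+cx/3.3,130+cy/3.3; r=E[:3,:3]@np.array([(u-K[0,2])/K[0,0],(v-K[1,2])/K[1,1],1]); z=p[255,200][2]; a.append(E[:3,3]+r*(z-E[2,3])/r[2])
a=np.array(a); o=a.mean(0); print(a.round(1).tolist(),o, np.linalg.norm(a-np.roll(a,1,0),axis=1)); o[2]=0
for y in(10,70): print('spool axis in q',w2q(o+Fw@[62,y,287]).round(1))
print('red knob W',(Fw.T@(q2w([-2,103.5,64])-o)).round(1),'bolt W',(Fw.T@(q2w([-13,-65.5,64])-o)).round(1))
plan(q2w([-13,-65.5,64+130]))
E
```

```text
base z [569.31919947 237.70907826  13.34355737] [491.44972032 -98.55317768  13.15129591]
[[863.6, 206.7, 13.3], [783.9, -204.3, 13.3], [465.2, -141.7, 13.3], [543.9, 270.1, 13.3]] [664.14449119  32.69923283  13.34355737] [325.92647899 418.56489727 324.83921915 419.24548832]
spool axis in q [181.8  -7.9  94.5]
spool axis in q [181.8  52.1  94.5]
red knob W [-86.  121.4 173.8] bolt W [-95.7 -47.6 168.6]
t 0.1 tcp [ 216.2 -559.2  230.3] q [-187.  -684.9  226.4] F [-0.   1.2  0.1] gap 85.1
rotvec units total [-0.0221  0.0758  0.0877] deg 42.46 shift units [  3.481 -12.389   0.648]
```

```bash
python3 - <<'E'
from m import *
for f in('top0','side0'):
    im,d,K,E=load(f); p,s=segs(im,d,K,E); h=cv2.cvtColor(im,cv2.COLOR_RGB2HSV); q=(p-C0)@F
    m=(h[...,0]>100)&(h[...,0]<125)&(h[...,1]>150)&(p[...,2]>200)&(abs(q[...,1])<200)&(q[...,0]<300)
    print(f,m.sum(),'q',np.percentile(q[m],[2,50,98],axis=0).round(1).tolist(),'world',np.percentile(p[m],[2,50,98],axis=0).round(1).tolist())
    m=s['orange']&(p[...,2]>200)&(abs(q[...,1])<200)&(q[...,0]<300)&(q[...,0]>0)
    print(f,m.sum(),'q',np.percentile(q[m],[2,50,98],axis=0).round(1).tolist(),'world',np.percentile(p[m],[2,50,98],axis=0).round(1).tolist())
E
python3 -m jog '[[[0,0,-0.5,0,0,0,1],[0,0,-0.5,0,0,0,1],[0,0,0,-0.0044,0.0152,0.0175,0.6],[0,0,0,-0.0044,0.0152,0.0175,0.6],[0,0,0,-0.0044,0.0152,0.0175,0.6],[0,0,0,-0.0044,0.0152,0.0175,0.6],[0,0,0,-0.0044,0.0152,0.0175,0.6]]]' 60
python3 -c "
from m import *
plan(q2w([-13,-65.5,64+130]))"
```

```text
top0 878 q [[123.8, 24.3, 114.2], [168.0, 45.3, 145.0], [195.8, 66.2, 152.7]] world [[666.1, 66.6, 297.8], [699.8, 89.8, 323.9], [740.3, 113.1, 330.5]]
top0 298 q [[118.8, 13.9, 95.9], [170.5, 15.5, 143.2], [202.4, 74.3, 159.6]] world [[658.5, 51.4, 275.3], [700.0, 64.2, 322.7], [745.5, 123.8, 337.8]]
side0 595 q [[111.2, 26.0, 104.8], [132.1, 44.8, 140.2], [176.7, 63.3, 148.7]] world [[663.3, 72.9, 263.3], [673.4, 93.3, 304.8], [711.6, 113.0, 325.6]]
side0 179 q [[103.1, 15.2, 68.4], [126.5, 73.2, 112.5], [201.4, 77.3, 155.3]] world [[652.7, 57.4, 237.2], [682.3, 109.8, 282.4], [755.4, 128.1, 331.6]]
time: 0.98
tool_pos: [216.1, -559.7, 281.0]
tcp_rot: [-179.9, -28.3, -11.3]
ft_force: [-0.6, 0.2, -0.4]
finger_gap: 51.1
t 0.97 tcp [ 216.1 -559.7  281. ] q [-163.2 -685.5  271.2] F [-0.6  0.2 -0.4] gap 51.1
rotvec units total [ 0.0001 -0.0008 -0.0005] deg 0.33 shift units [  3.005 -12.399   1.544]
```

```bash
python3 -m jog '[[[0.25,-0.95,0,0,0,0,0.6],[0.25,-0.95,0,0,0,0,0.6],[0.25,-0.95,0,0,0,0,0.6],[0.25,-0.95,0,0,0,0,0.6],[0.25,-0.95,0,0,0,0,0.6],[0.25,-0.95,0,0,0,0,0.6],[0.25,-0.95,0,0,0,0,0.6],[0.25,-0.95,0,0,0,0,0.6],[0.25,-0.95,0,0,0,0,0.6],[0.25,-0.95,0,0,0,0,0.6],[0.25,-0.95,0,0,0,0,0.6],[0.25,-0.95,0,0,0,0,0.6]]]'
python3 -c "
from m import *
plan(q2w([-13,-65.5,64+130]))
im,d,K,E=snap('wrist','w1'); print((RT.T@E[:3,:3]).round(3).tolist(), RT.T@(E[:3,3]-telemetry.sense()['tool_pos']))"
```

```text
time: 2.48
tool_pos: [458.7, -25.5, 352.5]
tcp_rot: [-180.0, -28.0, -11.0]
ft_force: [1.8, -1.0, -0.8]
finger_gap: 51.5
t 2.48 tcp [458.7 -25.5 352.5] q [ -10.3 -114.5  270.8] F [ 1.8 -1.  -0.8] gap 51.5
rotvec units total [-0.0002  0.0001  0.0003] deg 0.12 shift units [-0.054 -0.981  1.536]
[[0.001, -0.959, -0.284], [1.0, 0.001, -0.0], [0.001, -0.284, 0.959]] [  71.47034344    6.70264376 -141.58555452]
```

View pics/w1.png

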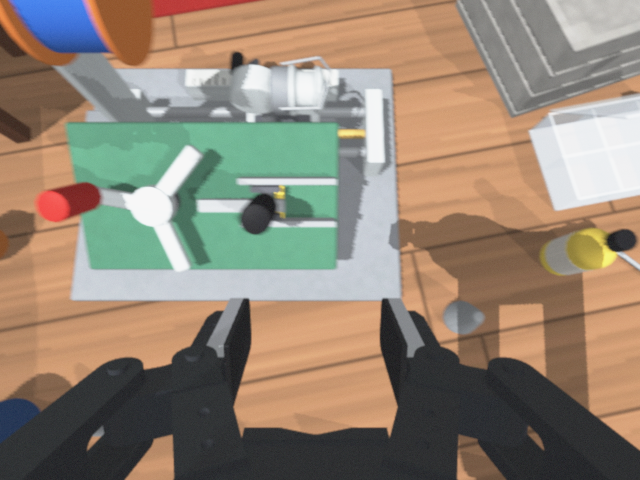

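Run:
```python
from m import *
im,d,K,E=load('w1'); p,s=segs(im,d,K,E); q=(p-C0)@F; qc=w2q(E[:3,3])
g=s['green']&(abs(q[...,2])<8)&(abs(q[...,0])<130)&(abs(q[...,1])<170); z0=np.median(q[g][:,2]); print('z0',z0, telemetry.sense()['joint_pos'].round(1))
for k in('red','black'):
    m=(s[k]&(q[...,2]>38)&(q[...,2]<105)&(abs(q[...,0])<110)&(abs(q[...,1])<150)).astype(np.uint8)
    n,l,st,ce=cv2.connectedComponentsWithStats(m); i=1+np.argmax(st[1:,4]); w=q[l==i]
    side=w[w[:,2]<z0+88]; top=w[w[:,2]>z0+92]
    x0=side[:,:2].mean(0); dv=(x0-qc[:2])/np.linalg.norm(x0-qc[:2])
    rr=least_squares(lambda c:np.hypot(side[:,0]-c[0],side[:,1]-c[1])-14,x0+dv*10,loss='soft_l1')
    print(k,'fit',rr.x.round(1),rr.cost/len(side),'top',(top.min(0)/2+top.max(0)/2).round(1),len(top),'zmax',w[:,2].max())
h=cv2.cvtColor(im,cv2.COLOR_RGB2GRAY)
# boss: circle
w=q[195:222,138:170].reshape(-1,3); print('z range boss',np.percentile(w[:,2],[5,50,95]))
hs=cv2.cvtColor(im,cv2.COLOR_RGB2HSV); m=(q[...,2]>z0+24)&(q[...,2]<z0+70)&(hs[...,1]<60)&(q[...,1]>-30)&(q[...,1]<140)&(abs(q[...,0]+10)<85)&(hs[...,2]>130)
dt=cv2.distanceTransform(m.astype(np.uint8),2,5); v,u=np.unravel_index(dt.argmax(),dt.shape); print('boss',u,v,dt.max(),q[v,u].round(1))
hi=m&(q[...,2]>q[v,u,2]-3)&(np.hypot(q[...,0]-q[v,u,0],q[...,1]-q[v,u,1])<25); print(hi.sum(),(q[hi].min(0)/2+q[hi].max(0)/2).round(1),q[hi].mean(0).round(1))
# arm directions: tips
for a in q[m&(q[...,2]<z0+42)][:1]: pass
```

```text
z0 -1.291457848663399 [ -7.9 -45.1 118.7  -1.1  78.3  92.7]
red fit [ -0.7 103.6] 0.07196260938622237 top [ -0.3 102.7  93.2] 758 zmax 95.66708798241166
black fit [-11.8 -65.6] 0.01552930200012151 top [ -4.2 -71.8  92.2] 51 zmax 93.630202449789
z range boss [36.33520401 37.7407946  38.96660381]
boss 161 195 10.596899 [ 0.2 34.9 38. ]
1048 [-1.9 37.2 37.6] [-6.1 39.6 37.4]
```

```bash
python3 -m jog '[[[-0.02,-0.49,0.4,0,0,0,0.6],[-0.02,-0.49,0.4,0,0,0,0.6],[0,0,0.8,0,0,0,0.6],[0,0,0.8,0,0,0,0.6],[0,0,0.8,0,0,0,0.6],[0,0,0.4,0,0,0,0.6],[0,0,0,0,0,0,0.6]]]'
python3 - <<'E'
from m import *
plan(q2w([-12.5,-65.6,51]))
im,d,K,E=load('w1'); q=w2q(pts(d.astype(float),K,E))
g=cv2.cvtColor(im,cv2.COLOR_RGB2GRAY)[170:250,110:200]
c=cv2.HoughCircles(cv2.resize(g,None,fx=4,fy=4,interpolation=2),cv2.HOUGH_GRADIENT,1,40,param1=80,param2=20,minRadius=60,maxRadius=120)
for u,v,r in (c[0][:4]/4 if c is not None else []):
    u+=110;v+=170; Q=q[int(round(v)),int(round(u))]; print(u,v,r,Q, np.hypot(*(Q[:2]-[-1,103.5])))
E
```

```text
time: 3.4
tool_pos: [547.3, 4.9, 189.5]
tcp_rot: [180.0, -27.6, -11.0]
ft_force: [-0.5, -0.3, 0.5]
finger_gap: 51.4
t 3.4 tcp [547.3   4.9 189.5] q [-15.2 -67.7  88.8] F [-0.5 -0.3  0.5] gap 51.4
rotvec units total [-0.      0.001   0.0002] deg 0.37 shift units [ 0.053 -0.042  0.756]
147.375 211.625 25.1 [-16.87627153  51.08788844  36.57773271] 54.76390632422397
```

```bash
python3 -m jog '[[[0.05,-0.04,0.38,0,0.001,0,0.6],[0,0,0.38,0,0,0,0.6],[0,0,0,0,0,0,0.6],[0,0,0,0,0,0,0],[0,0,0,0,0,0,0],[0,0,0,0,0,0,0],[0,0,0,0,0,0,0]]]' 70
python3 - <<'E'
from m import *
plan(q2w([-12.5,-65.6,51]))
snap('wrist','w2')
E
```

```text
time: 4.28
tool_pos: [569.3, 3.1, 161.9]
tcp_rot: [-180.0, -28.4, -11.0]
ft_force: [-5.0, -1.2, 5.5]
finger_gap: 26.5
t 4.28 tcp [569.3   3.1 161.9] q [ -8.8 -65.2  54.2] F [-5.  -1.2  5.5] gap 26.5
rotvec units total [-0.0002 -0.0011  0.0002] deg 0.41 shift units [-0.075  0.009  0.064]
```

View pics/w2.png

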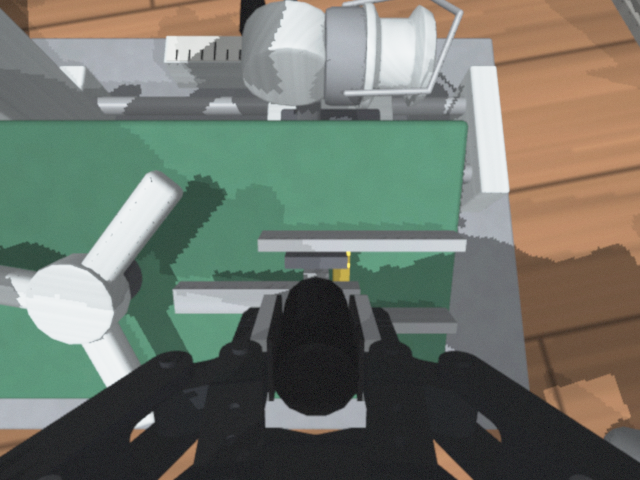

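```bash
python3 -m jog '[[[0,0,-0.1,0,0,0,0],[0,0,-0.1,0,0,0,0],[0,0,-0.1,0,0,0,0],[0,0,0,0,0,0,0],[0,0,0,0,0,0,0]]]' 90
python3 - <<'E'
from m import *
plan(q2w([-12.5,-65.6,51]))
E
```

```text
time: 4.95
tool_pos: [562.3, 4.5, 174.1]
tcp_rot: [-180.0, -28.4, -11.0]
ft_force: [5.2, -2.9, -4.1]
finger_gap: 25.9
t 4.95 tcp [562.3   4.5 174.1] q [ -9.3 -65.2  68.3] F [ 5.2 -2.9 -4.1] gap 25.9
rotvec units total [-0.0002 -0.0011  0.0002] deg 0.4 shift units [-0.064  0.008  0.345]
```

```bash
python3 -m jog '[[[0,0.12,0,0,0,0,0],[0,0.12,0,0,0,0,0],[0,0.12,0,0,0,0,0],[0,0.12,0,0,0,0,0],[0,0.12,0,0,0,0,0],[0,0.12,0,0,0,0,0],[0,0.12,0,0,0,0,0],[0,0.1,0,0,0,0,0],[0,0,0,0,0,0,0]]]'
python3 - <<'E'
from m import *
plan(q2w([-12.5,-112.6,51]))
E
```

```text
time: 6.08
tool_pos: [553.6, -40.3, 174.1]
tcp_rot: [-179.8, -28.4, -11.1]
ft_force: [7.9, 4.9, -4.4]
finger_gap: 26.4
t 6.08 tcp [553.6 -40.3 174.1] q [  -9.2 -110.9   68.2] F [ 7.9  4.9 -4.4] gap 26.4
rotvec units total [-0.0006 -0.0011  0.0001] deg 0.46 shift units [-0.066  0.035  0.345]
```

```bash
python3 -m jog '[[[0,0,0.1,0,0,0,0],[0,0,0.1,0,0,0,0],[0,0,0.06,0,0,0,0],[0,0,0,0,0,0,0.6],[0,0,0,0,0,0,0.6],[0,0,0,0,0,0,0.6],[0,0,-0.4,0,0,0,0.6],[0,0,-0.8,0,0,0,0.6],[0,0,-0.8,0,0,0,0.6],[0,0,-0.2,0,0,0,0.6],[0,0,0,0,0,0,0.6]]]'
python3 - <<'E'
from m import *
plan(q2w([-12.5,-112.6,51]))
im,d,K,E=snap('wrist','w3'); p,s=segs(im,d,K,E); q=w2q(p); qc=w2q(E[:3,3])
for k in('red','black'):
    m=(s[k]&(q[...,2]>30)&(q[...,2]<105)&(abs(q[...,0])<80)&(abs(q[...,1])<150)).astype(np.uint8)
    n,l,st,ce=cv2.connectedComponentsWithStats(m); i=1+np.argmax(st[1:,4]); w=q[l==i]
    side=w[w[:,2]<86]; x0=side[:,:2].mean(0); dv=(x0-qc[:2])/np.linalg.norm(x0-qc[:2])
    rr=least_squares(lambda c:np.hypot(side[:,0]-c[0],side[:,1]-c[1])-14,x0+dv*10,loss='soft_l1')
    print(k,st[i],'fit',rr.x.round(1),rr.cost/len(side),'zmax',np.percentile(w[:,2],98))
E
```

```text
time: 7.45
tool_pos: [508.1, -32.8, 259.2]
tcp_rot: [-180.0, -28.4, -11.0]
ft_force: [-0.8, -0.7, -0.0]
finger_gap: 51.1
t 7.45 tcp [508.1 -32.8 259.2] q [ -10.  -112.2  165. ] F [-0.8 -0.7 -0. ] gap 51.1
rotvec units total [-0.0002 -0.0011  0.0002] deg 0.39 shift units [-0.051  0.007  2.28 ]
red [  0 206  29  42 926] fit [ -0.7 103.8] 0.09516227915929946 zmax 65.28722758347068
black [292 220  43  35 725] fit [ -12.  -110.5] 0.01889757830157242 zmax 92.16017427987437
```

View pics/w3.png

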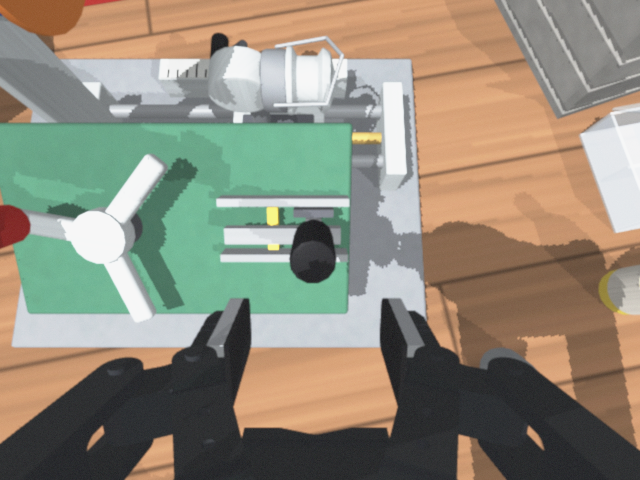

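```bash
python3 -m jog '[[[0,0,0,0,0,-0.028,0.6],[0,0,0,0,0,-0.028,0.6],[0,0,0,0,0,-0.028,0.6],[0,0,0,0,0,-0.028,0.6],[0,0,0,0,0,-0.028,0.6],[0,0,0,0,0,-0.028,0.6],[0,0,0,0,0,-0.028,0.6],[0,0,0,0,0,-0.028,0.6],[0,0,0,0,0,-0.028,0.6],[0,0,0,0,0,-0.028,0.6],[0,0,0,0,0,-0.028,0.6],[0,0,0,0,0,-0.028,0.6]]]'
python3 -m jog '[[[0,0,0,0,0,-0.028,0.6],[0,0,0,0,0,-0.028,0.6],[0,0,0,0,0,-0.028,0.6],[0,0,0,0,0,-0.028,0.6],[0,0,0,0,0,-0.028,0.6],[0,0,0,0,0,-0.024,0.6],[0,0,0,0,0,0,0.6]]]'
cat >> m.py <<'E'
RC=np.c_[-F[:,0],F[:,1],-F[:,2]]
E
python3 - <<'E'
from m import *
plan(q2w([-0.7,103.7,110]),RC); print(telemetry.sense()['joint_pos'].round(1))
for f,(x0,x1,y0,y1) in dict(w1=(130,178,186,230),w3=(68,135,208,270)).items():
    im,d,K,E=load(f); q=w2q(pts(d.astype(float),K,E)); hs=cv2.cvtColor(im,cv2.COLOR_RGB2HSV)
    z0=np.median(q[y0+15:y1-15,x0+15:x1-15,2])
    m=((hs[...,1]<45)&(hs[...,2]>150)&(abs(q[...,2]-z0)<2.5)).astype(np.uint8); b=np.zeros_like(m); b[y0:y1,x0:x1]=m[y0:y1,x0:x1]
    b=cv2.morphologyEx(b,cv2.MORPH_OPEN,cv2.getStructuringElement(2,(int((x1-x0)*.55),)*2))
    w=q[b>0]; print(f,z0,len(w),'hub',(w.min(0)/2+w.max(0)/2).round(1),w.mean(0).round(1),np.ptp(w,axis=0).round(1))
E
```

```text
time: 9.0
tool_pos: [507.3, -32.7, 255.8]
tcp_rot: [155.5, 14.1, 107.2]
ft_force: [-0.1, 0.2, 0.4]
finger_gap: 51.4
time: 9.88
tool_pos: [507.3, -32.7, 256.3]
tcp_rot: [180.0, 28.1, 168.9]
ft_force: [-0.1, -0.3, -0.4]
finger_gap: 51.4
t 9.88 tcp [507.3 -32.7 256.3] q [ -12.1 -112.3  162.8] F [-0.1 -0.3 -0.4] gap 51.4
rotvec units total [0.0002 0.0003 0.    ] deg 0.11 shift units [-0.228  4.32   1.056]
[ -8.7 -36.8 124.1  -1.2  64.6 -87.4]Traceback (most recent call last):
  File "<stdin>", line 8, in <module>
    return umr_minimum(a, axis, None, out, keepdims, initial, where)
ValueError: zero-size array to reduction operation minimum which has no identity
```

```bash
python3 -m jog '[[[-0.04,0.72,0,0,0,0,0.6],[-0.04,0.72,0,0,0,0,0.6],[-0.04,0.72,0,0,0,0,0.6],[-0.04,0.72,0,0,0,0,0.6],[-0.04,0.72,0.3,0,0,0,0.6],[-0.03,0.72,0.3,0,0,0,0.6],[0,0,0.3,0,0,0,0.6],[0,0,0,0,0,0,0.6]]]'
python3 - <<'E'
from m import *
plan(q2w([-0.7,103.7,51]),RC); print(telemetry.sense()['joint_pos'].round(1))
for f,u,v in(('w1',153.5,207),('w3',103,238)):
    im,d,K,E=load(f); r=F.T@E[:3,:3]@np.array([(u-K[0,2])/K[0,0],(v-K[1,2])/K[1,1],1]); c=w2q(E[:3,3])
    q=w2q(pts(d.astype(float),K,E)); z=np.median(q[int(v)-6:int(v)+7,int(u)-6:int(u)+7,2]); h=c+r*(z-c[2])/r[2]
    print(f,h.round(1),'dist',np.hypot(*(h[:2]-[-0.7,103.7])),'zscan',q[int(v)-40:int(v)+40:8,int(u),2].round(1))
E
```

```text
time: 10.88
tool_pos: [578.8, 172.5, 221.4]
tcp_rot: [-179.9, 28.0, 168.9]
ft_force: [-0.6, 0.4, 0.5]
finger_gap: 51.3
t 10.88 tcp [578.8 172.5 221.4] q [ -1.4 102.9 117.6] F [-0.6  0.4  0.5] gap 51.3
rotvec units total [-0.0002  0.0001  0.0001] deg 0.09 shift units [-0.014  0.016  1.332]
[ 20.2 -13.1 110.7 -16.6  59.1 -53. ]
w1 [-11.6  43.6  37.8] dist 61.09050869231706 zscan [-1.9 -1.5 -2.4 36.9 37.1 39.  37.8 37.7 -1.6 -1.4]
w3 [-12.3  40.3  37.7] dist 64.42875186821487 zscan [-1.3 -0.5 37.7 37.9 38.2 36.8 37.7 37.4 37.4 -1.5]
```

```bash
python3 -m jog '[[[0,0.01,0.44,0,0,0,0.6],[-0.01,0,0.44,0,0,0,0.6],[0,0,0.44,0,0,0,0.6],[0,0,0,0,0,0,0.6],[0,0,0,0,0,0,0],[0,0,0,0,0,0,0],[0,0,0,0,0,0,0]]]' 40
python3 - <<'E'
from m import *
plan(q2w([-0.7,103.7,51]),RC)
for st in(range(0,24)):
    a=np.radians(10.9+15*st); b=a+np.radians(15); print(st,round(10.9+15*st,1),'[%.3f,%.3f]'%(-1.2*(np.sin(b)-np.sin(a)),1.2*(np.cos(b)-np.cos(a))))
E
```

```text
time: 11.75
tool_pos: [611.3, 167.2, 168.3]
tcp_rot: [180.0, 28.4, 168.9]
ft_force: [-2.5, -4.2, 1.9]
finger_gap: 26.8
t 11.75 tcp [611.3 167.2 168.3] q [  2.7 103.9  55.3] F [-2.5 -4.2  1.9] gap 26.8
rotvec units total [0.0001 0.001  0.0001] deg 0.37 shift units [ 0.069 -0.004  0.087]
0 10.9 [-0.297,-0.099]
1 25.9 [-0.262,-0.172]
2 40.9 [-0.208,-0.234]
3 55.9 [-0.140,-0.280]
4 70.9 [-0.063,-0.307]
5 85.9 [0.019,-0.313]
6 100.9 [0.099,-0.297]
7 115.9 [0.172,-0.262]
8 130.9 [0.234,-0.208]
9 145.9 [0.280,-0.140]
10 160.9 [0.307,-0.063]
11 175.9 [0.313,0.019]
12 190.9 [0.297,0.099]
13 205.9 [0.262,0.172]
14 220.9 [0.208,0.234]
15 235.9 [0.140,0.280]
16 250.9 [0.063,0.307]
17 265.9 [-0.019,0.313]
18 280.9 [-0.099,0.297]
19 295.9 [-0.172,0.262]
20 310.9 [-0.234,0.208]
21 325.9 [-0.280,0.140]
22 340.9 [-0.307,0.063]
23 355.9 [-0.313,-0.019]
```

```bash
python3 -m jog '[[[-0.297,-0.099,0,0,0,0,0],[-0.262,-0.172,0,0,0,0,0],[-0.208,-0.234,0,0,0,0,0],[-0.14,-0.28,0,0,0,0,0]]]'
python3 - <<'E'
from m import *
plan(q2w([-12+60*np.sin(np.radians(70.9)),44.6+60*np.cos(np.radians(70.9)),51]),RC); print(F.T@telemetry.sense()['ft_force'])
E
```

```text
time: 12.25
tool_pos: [643.3, 121.8, 189.7]
tcp_rot: [179.9, 28.4, 169.0]
ft_force: [-4.6, 2.2, 0.7]
finger_gap: 27.1
t 12.25 tcp [643.3 121.8 189.7] q [48.3 65.5 55.3] F [-4.6  2.2  0.7] gap 27.1
rotvec units total [0.0004 0.001  0.0002] deg 0.39 shift units [ 0.071 -0.025  0.087]
[-4.08143834  1.28779439  2.92426821]
```

```bash
python3 -m jog '[[[-0.063,-0.307,0,0,0,0,0],[0.019,-0.313,0,0,0,0,0],[0.099,-0.297,0,0,0,0,0],[0.172,-0.262,0,0,0,0,0],[0.234,-0.208,0,0,0,0,0],[0.28,-0.14,0,0,0,0,0]]]'
python3 - <<'E'
from m import *
a=np.radians(160.9)
plan(q2w([-12+60*np.sin(a),44.6+60*np.cos(a),51]),RC); print(F.T@telemetry.sense()['ft_force'])
E
```

```text
time: 13.0
tool_pos: [596.8, 51.9, 172.4]
tcp_rot: [180.0, 28.5, 168.9]
ft_force: [-1.4, 2.7, 8.7]
finger_gap: 27.4
t 13.0 tcp [596.8  51.9 172.4] q [ 11.7 -12.1  55.2] F [-1.4  2.7  8.7] gap 27.4
rotvec units total [0.0002 0.0014 0.0001] deg 0.51 shift units [ 0.081 -0.     0.084]
[2.4191538  2.40142143 8.57319688]
```

```bash
python3 -m jog '[[[0.307,-0.063,0,0,0,0,0],[0.313,0.019,0,0,0,0,0],[0.297,0.099,0,0,0,0,0],[0.262,0.172,0,0,0,0,0],[0.208,0.234,0,0,0,0,0],[0.14,0.28,0,0,0,0,0],[0.063,0.307,0,0,0,0,0],[-0.019,0.313,0,0,0,0,0],[-0.099,0.297,0,0,0,0,0],[-0.172,0.262,0,0,0,0,0],[-0.234,0.208,0,0,0,0,0],[-0.28,0.14,0,0,0,0,0]]]'
python3 - <<'E'
from m import *
a=np.radians(340.9)
plan(q2w([-12+60*np.sin(a),44.6+60*np.cos(a),51]),RC); print(F.T@telemetry.sense()['ft_force'])
im,d,K,E=snap('top','t1')
a=im[130:310,170:390]; cv2.imwrite('pics/c_t1.png',cv2.resize(a[:,:,::-1],None,fx=3.3,fy=3.3,interpolation=2))
E
```

```text
time: 14.5
tool_pos: [584.4, 170.2, 153.7]
tcp_rot: [-180.0, 28.4, 169.0]
ft_force: [-9.0, -7.1, 13.4]
finger_gap: 27.3
t 14.5 tcp [584.4 170.2 153.7] q [-28.  101.7  55.1] F [-9.  -7.1 13.4] gap 27.3
rotvec units total [0.0001 0.001  0.0002] deg 0.39 shift units [ 0.073 -0.008  0.082]
[-0.29331632 -8.70281611 15.30023193]
```

View pics/c_t1.png

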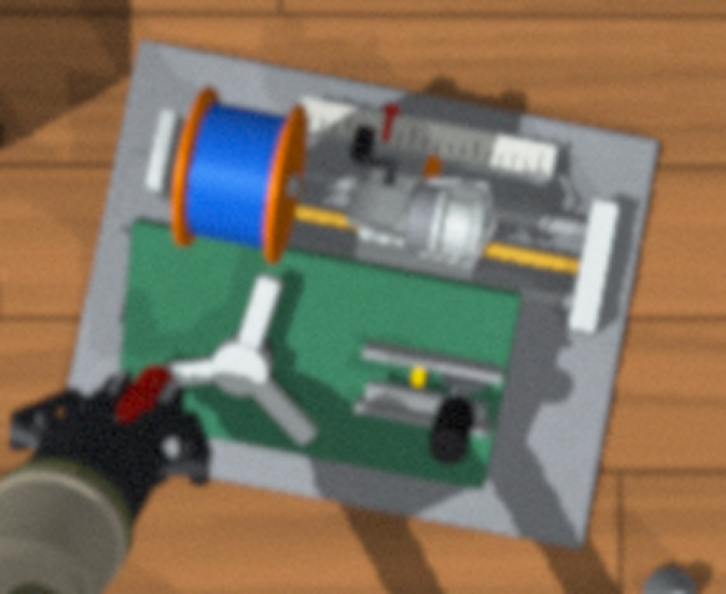

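```bash
cat >> m.py <<'E'
def seg_pt(f,ub,vb,k,z=None):
    im,d,K,E=load(f); h=cv2.cvtColor(im,cv2.COLOR_RGB2HSV).astype(int); H,S,V=h[...,0],h[...,1],h[...,2]
    m=(((H<7)|(H>172))&(S>120)&(V>60)) if k=='r' else ((H>5)&(H<18)&(S>130)&(V>90))
    b=np.zeros_like(m); b[vb[0]:vb[1],ub[0]:ub[1]]=m[vb[0]:vb[1],ub[0]:ub[1]]
    v,u=np.nonzero(b); p=pts(d.astype(float),K,E)
    wt=S[b].astype(float); W=lambda x:(x-np.array([664.1,32.7,0]))@Fw
    if z is None: z=np.median(p[b][:,2])
    uv=np.c_[u,v]; r=np.c_[(u-K[0,2])/K[0,0],(v-K[1,2])/K[1,1],np.ones(len(u))]@E[:3,:3].T
    w=W(E[:3,3]+r*((z-E[2,3])/r[:,2])[:,None])
    c=np.average(w,axis=0,weights=wt); xs=w[:,0]
    print(f,k,'n',len(u),'px',uv.mean(0).round(1),'z',z.round(1),'W cent',c.round(1),'rows(x->y):',[(round(xs[v==vv].mean()),round(np.average(w[v==vv,1],weights=wt[v==vv]),1),(v==vv).sum()) for vv in np.unique(v)])
    return c
E
python3 - <<'E'
from m import *
for f,pu in(('top0',(300,316)),('t1',(292,308))):
    seg_pt(f,(282,296),(155,176),'r'); seg_pt(f,pu,(174,188),'o')
    seg_pt(f,(282,296),(155,176),'r',65); seg_pt(f,pu,(174,188),'o',65)
E
```

```text
top0 r n 16 px [287.7 164.6] z 64.0 W cent [133.3   2.2  64. ] rows(x->y): [(140, np.float64(2.6), np.int64(3)), (137, np.float64(2.2), np.int64(3)), (135, np.float64(1.8), np.int64(3)), (132, np.float64(2.3), np.int64(2)), (129, np.float64(2.0), np.int64(2)), (127, np.float64(2.6), np.int64(1)), (124, np.float64(2.1), np.int64(1)), (122, np.float64(1.7), np.int64(1))]
top0 o n 24 px [308.3 181.6] z 63.3 W cent [101.  -57.   63.3] rows(x->y): [(108, np.float64(-57.3), np.int64(3)), (105, np.float64(-56.8), np.int64(4)), (103, np.float64(-57.2), np.int64(4)), (100, np.float64(-56.7), np.int64(5)), (97, np.float64(-57.1), np.int64(5)), (95, np.float64(-57.3), np.int64(3))]Traceback (most recent call last):
  File "<stdin>", line 4, in <module>
  File "m.py", line 35, in seg_pt
    print(f,k,'n',len(u),'px',uv.mean(0).round(1),'z',z.round(1),'W cent',c.round(1),'rows(x->y):',[(round(xs[v==vv].mean()),round(np.average(w[v==vv,1],weights=wt[v==vv]),1),(v==vv).sum()) for vv in np.unique(v)])
                                                      ^^^^^^^
AttributeError: 'int' object has no attribute 'round'
```

```bash
sed -i "s/z.round(1),'W cent'/float(z),'W cent'/" m.py
python3 - <<'E'
from m import *
seg_pt('t1',(282,296),(155,176),'r'); seg_pt('t1',(292,308),(174,188),'o')
E
```

```text
t1 r n 23 px [287.6 165.6] z 65.19022775661824 W cent [130.7   1.8  65.2] rows(x->y): [(140, np.float64(1.5), np.int64(4)), (137, np.float64(1.1), np.int64(4)), (134, np.float64(1.7), np.int64(3)), (132, np.float64(2.2), np.int64(2)), (129, np.float64(1.9), np.int64(2)), (126, np.float64(2.5), np.int64(1)), (124, np.float64(2.0), np.int64(1)), (121, np.float64(2.7), np.int64(2)), (119, np.float64(2.2), np.int64(2)), (116, np.float64(1.8), np.int64(2))]
t1 o n 23 px [300.7 179.8] z 64.78436441953295 W cent [101.2 -37.5  64.8] rows(x->y): [(109, np.float64(-36.8), np.int64(1)), (106, np.float64(-36.3), np.int64(4)), (104, np.float64(-37.5), np.int64(5)), (101, np.float64(-38.0), np.int64(5)), (98, np.float64(-37.6), np.int64(4)), (96, np.float64(-37.9), np.int64(4))]
```

```bash
python3 -m jog '[[[-0.307,0.063,0,0,0,0,0],[-0.313,-0.019,0,0,0,0,0],[-0.297,-0.099,0,0,0,0,0],[-0.262,-0.172,0,0,0,0,0],[-0.208,-0.234,0,0,0,0,0],[-0.14,-0.28,0,0,0,0,0],[-0.063,-0.307,0,0,0,0,0],[0.019,-0.313,0,0,0,0,0],[0.099,-0.297,0,0,0,0,0],[0.172,-0.262,0,0,0,0,0],[0.234,-0.208,0,0,0,0,0],[0.28,-0.14,0,0,0,0,0]]]'
python3 - <<'E'
from m import *
a=np.radians(160.9)
plan(q2w([-12+60*np.sin(a),44.6+60*np.cos(a),51]),RC); print(F.T@telemetry.sense()['ft_force'])
E
```

```text
time: 16.05
tool_pos: [596.7, 51.8, 172.4]
tcp_rot: [180.0, 28.5, 168.9]
ft_force: [-4.1, 2.6, 10.1]
finger_gap: 27.0
t 16.05 tcp [596.7  51.8 172.4] q [ 11.6 -12.1  55.2] F [-4.1  2.6 10.1] gap 27.0
rotvec units total [0.0002 0.0014 0.0001] deg 0.5 shift units [0.08  0.    0.084]
[ 0.77582346  1.80505586 11.01849484]
```

```bash
python3 -m jog '[[[0.307,-0.063,0,0,0,0,0],[0.313,0.019,0,0,0,0,0],[0.297,0.099,0,0,0,0,0],[0.262,0.172,0,0,0,0,0],[0.208,0.234,0,0,0,0,0],[0.14,0.28,0,0,0,0,0],[0.063,0.307,0,0,0,0,0],[-0.019,0.313,0,0,0,0,0],[-0.099,0.297,0,0,0,0,0],[-0.172,0.262,0,0,0,0,0],[-0.234,0.208,0,0,0,0,0],[-0.28,0.14,0,0,0,0,0]]]'
python3 -m jog '[[[-0.307,0.063,0,0,0,0,0],[-0.313,-0.019,0,0,0,0,0],[-0.297,-0.099,0,0,0,0,0],[-0.262,-0.172,0,0,0,0,0],[-0.208,-0.234,0,0,0,0,0],[-0.14,-0.28,0,0,0,0,0],[-0.063,-0.307,0,0,0,0,0],[0.019,-0.313,0,0,0,0,0],[0.099,-0.297,0,0,0,0,0],[0,0,0,0,0,0,0]]]'
python3 - <<'E'
from m import *
a=np.radians(115.9)
plan(q2w([-12+60*np.sin(a),44.6+60*np.cos(a),51]),RC); print(F.T@telemetry.sense()['ft_force'])
im,d,K,E=snap('top','t2')
a=im[130:310,170:390]; cv2.imwrite('pics/c_t2.png',cv2.resize(a[:,:,::-1],None,fx=3.3,fy=3.3,interpolation=2))
im,d,K,E=snap('side','s2'); cv2.imwrite('pics/c_s2.png',cv2.resize(im[180:320,150:370,::-1],None,fx=3,fy=3,interpolation=2))
seg_pt('t2',(282,296),(155,172),'r'); seg_pt('t2',(284,300),(172,188),'o')
E
```

```text
time: 17.55
tool_pos: [584.3, 170.2, 153.7]
tcp_rot: [-180.0, 28.4, 169.0]
ft_force: [-8.6, -6.8, 15.8]
finger_gap: 27.4
time: 18.8
tool_pos: [631.7, 75.3, 188.3]
tcp_rot: [180.0, 28.4, 168.9]
ft_force: [-3.2, -3.0, 8.4]
finger_gap: 27.3
t 18.8 tcp [631.7  75.3 188.3] q [45.4 17.7 55.3] F [-3.2 -3.   8.4] gap 27.3
rotvec units total [0.     0.0011 0.    ] deg 0.41 shift units [0.068 0.015 0.085]
[ 1.65120681 -3.53702141  8.58605806]
t2 r n 21 px [287.6 165.3] z 65.17079153548025 W cent [131.5   1.9  65.2] rows(x->y): [(140, np.float64(1.5), np.int64(4)), (137, np.float64(1.0), np.int64(4)), (134, np.float64(1.7), np.int64(3)), (132, np.float64(2.3), np.int64(2)), (129, np.float64(3.0), np.int64(1)), (126, np.float64(2.5), np.int64(1)), (124, np.float64(2.0), np.int64(1)), (121, np.float64(2.7), np.int64(2)), (119, np.float64(2.3), np.int64(2)), (116, np.float64(3.0), np.int64(1))]
t2 o n 26 px [287.8 177.5] z 64.35365861521063 W cent [100.8  -4.6  64.4] rows(x->y): [(107, np.float64(-3.7), np.int64(3)), (105, np.float64(-4.2), np.int64(5)), (102, np.float64(-4.7), np.int64(5)), (100, np.float64(-5.0), np.int64(5)), (97, np.float64(-4.5), np.int64(4)), (95, np.float64(-5.1), np.int64(4))]
```

View pics/c_t2.png

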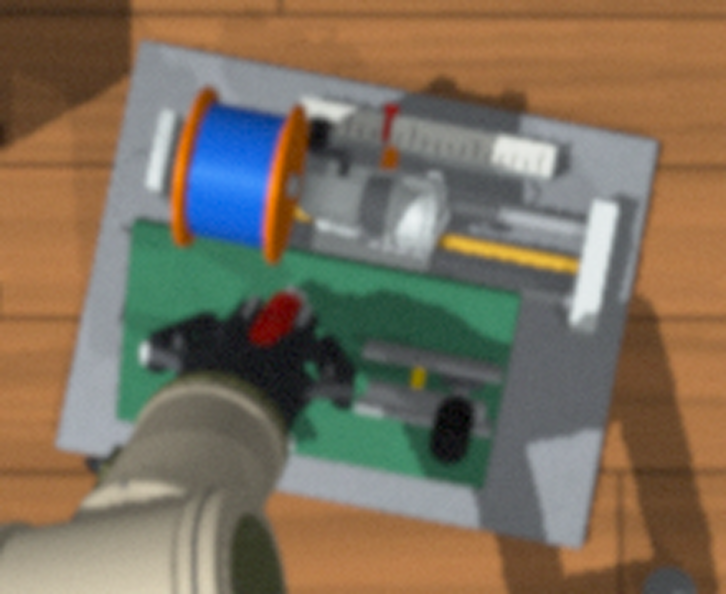

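```bash
python3 -m jog '[[[0.172,-0.262,0,0,0,0,0],[0.234,-0.208,0,0,0,0,0],[0.28,-0.14,0,0,0,0,0],[0.307,-0.063,0,0,0,0,0],[0.313,0.019,0,0,0,0,0],[0.297,0.099,0,0,0,0,0],[0,0,0,0,0,0,0],[0,0,0,0,0,0,0.6],[0,0,0,0,0,0,0.6],[0,0,0,0,0,0,0.6]]]'
python3 -m jog '[[[0,0,-0.5,0,0,0,0.6],[0,0,-0.8,0,0,0,0.6],[0,0,-0.8,0,0,0,0.6],[0,0,-0.8,0,0,0,0.6],[0,0,-0.8,0,0,0,0.6],[0,0,0,0,0,0,0.6]]]'
python3 - <<'E'
from m import *
snap('top','t3'); seg_pt('t3',(282,296),(155,172),'r'); seg_pt('t3',(278,300),(170,188),'o')
# view pose: camera looking straight down
s=telemetry.sense(); Rn=R.from_euler('xyz',s['tcp_rot'],degrees=True).as_matrix(); E=np.array(camera_params('wrist')['extrinsics'])
Rc=Rn.T@E[:3,:3]; tc=Rn.T@(E[:3,3]-s['tool_pos'])
th=np.arctan2(*( (Rn@Rc[:,2])@Fw )[[0,2]]); print('cam axis in W',((Rn@Rc[:,2])@Fw).round(3))
# rotate about tool y so that axis vertical
for sg in(1,-1):
    Rt=Rn@R.from_rotvec([0,sg*np.arccos(-(Rn@Rc[:,2])[2]),0]).as_matrix(); print((Rt@Rc[:,2]).round(3))
    if (Rt@Rc[:,2])[2]<-.99:
        tgt=np.array([664.1,32.7,0])+Fw@[105,-25,440]-Rt@tc; print('tcp tgt',tgt,'W',(tgt-[664.1,32.7,0])@Fw); plan(tgt,Rt)
E
```

```text
time: 20.15
tool_pos: [556.5, 63.0, 147.9]
tcp_rot: [-180.0, 28.2, 169.0]
ft_force: [0.6, 0.1, -1.2]
finger_gap: 51.4
time: 20.9
tool_pos: [471.7, 80.4, 316.1]
tcp_rot: [179.8, 28.6, 169.0]
ft_force: [-0.1, -0.1, -0.4]
finger_gap: 51.2
t3 r n 21 px [287.5 165.5] z 63.090056398119714 W cent [131.4   2.2  63.1] rows(x->y): [(140, np.float64(2.7), np.int64(3)), (138, np.float64(1.3), np.int64(4)), (135, np.float64(1.9), np.int64(3)), (132, np.float64(2.5), np.int64(2)), (130, np.float64(2.1), np.int64(2)), (127, np.float64(2.7), np.int64(1)), (124, np.float64(2.2), np.int64(1)), (122, np.float64(2.9), np.int64(2)), (119, np.float64(2.5), np.int64(2)), (116, np.float64(3.2), np.int64(1))]
t3 o n 27 px [285.3 177.2] z 64.8205256149472 W cent [100.4   1.7  64.8] rows(x->y): [(108, np.float64(2.7), np.int64(2)), (106, np.float64(2.3), np.int64(4)), (103, np.float64(1.8), np.int64(4)), (101, np.float64(1.3), np.int64(4)), (98, np.float64(1.8), np.int64(5)), (96, np.float64(1.5), np.int64(5)), (93, np.float64(1.0), np.int64(3))]
cam axis in W [ 0.707  0.002 -0.707]
[ 0.     0.001 -1.   ]
tcp tgt [790.71361608 -17.58983607 283.13872692] W [133.92691076 -24.97314485 283.13872692]
t 20.95 tcp [471.4  80.3 313.5] q [-35.5  -8.3 240.1] F [-0.6  0.  -0.4] gap 51.3
rotvec units total [ 0.     0.125 -0.   ] deg 44.99 shift units [-6.539 -0.707 -1.309]
[ 0.982 -0.191 -0.   ]
```

Run:
```python
from m import *
im,d,K,E=snap('wrist','w4')
u,v=[],[]
for w in([110,2,65],[120,2,65]):
    c=np.linalg.inv(E)@np.r_[np.array([664.1,32.7,0])+Fw@w,1]; x=K@c[:3]; print(x[:2]/x[2],c[2])
c=x[:2]/x[2]; x0=int(np.clip(c[0]-70,0,500)); y0=int(np.clip(c[1]-50,0,380)); cv2.imwrite('pics/c_w4.png',cv2.resize(im[y0:y0+100,x0:x0+140,::-1],None,fx=5,fy=5,interpolation=2)); print(x0,y0)
```

```text
[309.13173963 294.35064108] 550.5182488423562
[309.20008019 298.65678558] 557.5886417703379
239 248
```

View pics/c_w4.png

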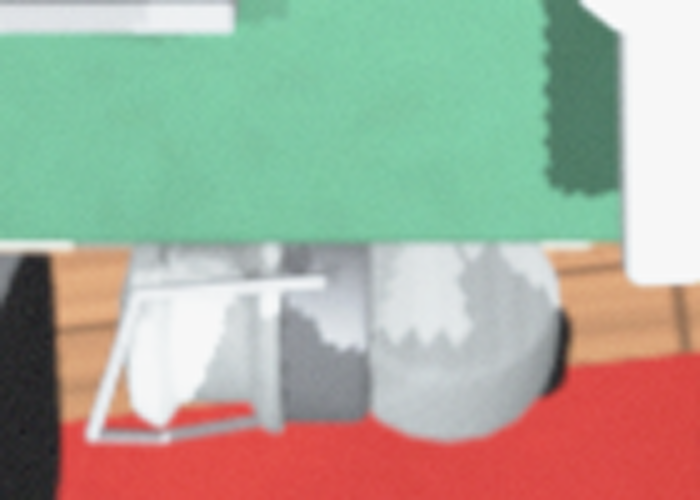

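```bash
python3 -m jog '[[[0,0,0,0,0.025,0,0.6],[0,0,0,0,0.025,0,0.6],[0,0,0,0,0.025,0,0.6],[0,0,0,0,0.025,0,0.6],[0,0,0,0,0.025,0,0.6],[0,-0.6,-0.8,0,0,0,0.6],[0,-0.6,-0.8,0,0,0,0.6],[-0.9,0,-0.2,0,0,0,0.6],[-0.9,0,-0.2,0,0,0,0.6],[-0.9,0,-0.1,0,0,0,0.6],[-0.9,0,0,0,0,0,0.6],[-0.9,0,0,0,0,0,0.6]]]'
python3 -m jog '[[[-0.9,0,0,0,0,0,0.6],[-0.9,0,0,0,0,0,0.6],[0,0,0,0,0,0,0.6]]]'
python3 - <<'E'
from m import *
im,d,K,E=snap('wrist','w5'); print(telemetry.sense()['joint_pos'].round(1))
for w in([110,2,65],[120,2,65]):
    c=np.linalg.inv(E)@np.r_[np.array([664.1,32.7,0])+Fw@w,1]; x=K@c[:3]; c=x[:2]/x[2]; print(c)
x0=int(np.clip(c[0]-70,0,500)); y0=int(np.clip(c[1]-50,0,380)); print(x0,y0)
cv2.imwrite('pics/c_w5.png',cv2.resize(im[y0:y0+100,x0:x0+140,::-1],None,fx=5,fy=5,interpolation=2))
seg_pt('w5',(int(c[0])-40,int(c[0])+40),(int(c[1])-40,int(c[1])+40),'r',65.)
seg_pt('w5',(int(c[0])-40,int(c[0])+40),(int(c[1])-40,int(c[1])+40),'o',65.)
E
```

```text
time: 22.5
tool_pos: [701.8, -26.6, 344.4]
tcp_rot: [180.0, -16.9, 169.0]
ft_force: [0.3, 0.8, 0.9]
finger_gap: 51.6
time: 22.88
tool_pos: [753.4, -39.1, 304.3]
tcp_rot: [180.0, -17.4, 168.9]
ft_force: [1.0, -0.4, -1.6]
finger_gap: 51.3
[ -7.4  63.4   1.7   1.5 131.6 -85.5]
[369.06065549 283.92005988]
[369.09517199 293.78629129]
299 243
w5 r n 176 px [368.8 303.9] z 65.0 W cent [130.2   1.7  65. ] rows(x->y): [(114, np.float64(1.4), np.int64(2)), (115, np.float64(1.9), np.int64(5)), (116, np.float64(1.9), np.int64(5)), (117, np.float64(1.9), np.int64(5)), (118, np.float64(1.9), np.int64(5)), (119, np.float64(1.9), np.int64(5)), (120, np.float64(1.9), np.int64(5)), (121, np.float64(1.9), np.int64(5)), (122, np.float64(1.9), np.int64(5)), (123, np.float64(1.9), np.int64(5)), (124, np.float64(1.9), np.int64(5)), (125, np.float64(1.9), np.int64(5)), (126, np.float64(1.9), np.int64(5)), (127, np.float64(1.9), np.int64(5)), (128, np.float64(1.9), np.int64(5)), (129, np.float64(1.9), np.int64(5)), (130, np.float64(1.9), np.int64(5)), (131, np.float64(2.3), np.int64(6)), (132, np.float64(2.2
[... 440 characters left out ...]
oat64(1.5), np.int64(12)), (93, np.float64(1.5), np.int64(12)), (94, np.float64(1.4), np.int64(12)), (95, np.float64(1.5), np.int64(12)), (96, np.float64(1.4), np.int64(12)), (97, np.float64(1.5), np.int64(12)), (98, np.float64(1.5), np.int64(12)), (99, np.float64(1.4), np.int64(12)), (100, np.float64(1.4), np.int64(12)), (101, np.float64(1.4), np.int64(12)), (102, np.float64(1.4), np.int64(12)), (103, np.float64(1.4), np.int64(12)), (104, np.float64(1.4), np.int64(12)), (105, np.float64(1.4), np.int64(12)), (106, np.float64(1.4), np.int64(12)), (107, np.float64(1.0), np.int64(11)), (108, np.float64(1.5), np.int64(8)), (109, np.float64(1.9), np.int64(5)), (110, np.float64(1.9), np.int64(3))]
```

View pics/c_w5.png

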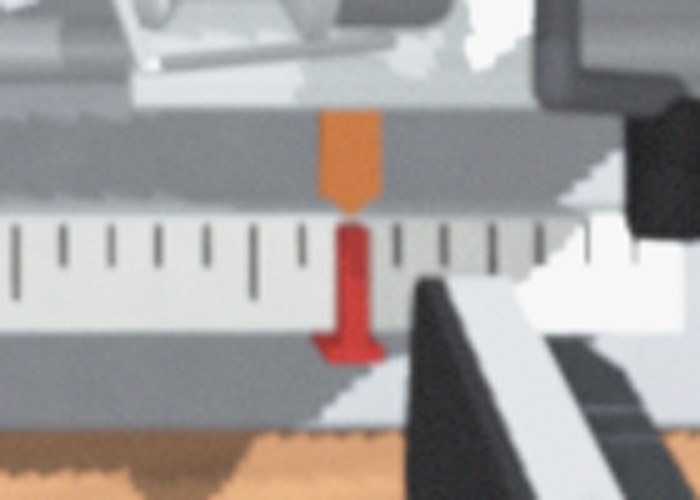

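The pointer tip is in line with the rider, within about 0.3 mm. The arm is close to a joint limit, so I'll back off, check the rest of the scene and hand in.

```bash
python3 -m jog '[[[0.4,0,-0.3,0,0,0,0.6],[0.8,0,-0.3,0,0,0,0.6],[0.8,0,0,0,0,0,0.6],[0.8,0,0,0,0,0,0.6],[0.8,0,0,0,0,0,0.6],[0.4,0,0,0,0,0,0.6],[0,0,0,0,0,0,0.6],[0,0,0,0,0,0,0.6]]]'
python3 - <<'E'
from m import *
s=telemetry.sense(); print(s['joint_pos'].round(1),s['qd'].round(2),s['ft_force'].round(1))
im,d,K,E=snap('top','t4'); seg_pt('t4',(282,296),(155,172),'r'); seg_pt('t4',(278,300),(170,188),'o')
im0=load('top0')[0]; df=np.abs(im.astype(int)-im0).max(2)
for n,(u,v) in dict(float=(140,228),mug=(147,325),s1=(200,323),s2=(373,308),oil=(434,291),driver=(485,325)).items(): print(n,np.median(df[v-12:v+13,u-12:u+13]),np.percentile(df[v-12:v+13,u-12:u+13],95))
job.hand_in()
E
```

```text
time: 23.92
tool_pos: [575.1, -3.4, 407.1]
tcp_rot: [179.8, -15.6, 169.0]
ft_force: [-0.3, 0.6, 0.1]
finger_gap: 51.1
[ -6.3  19.   55.2   1.7 121.3 -84.7] [-0.04  2.25  0.44 -0.06 -0.01 -0.06] [-0.3  0.6  0.1]
  return _methods._mean(a, axis=axis, dtype=dtype,
  ret = ret.dtype.type(ret / rcount)
Traceback (most recent call last):
  File "m.py", line 34, in seg_pt
    c=np.average(w,axis=0,weights=wt); xs=w[:,0]
ZeroDivisionError: Weights sum to zero, can't be normalized
```

Run:
```python
from m import *
im=load('t4')[0]; im0=load('top0')[0]; df=np.abs(im.astype(int)-im0).max(2)
for n,(u,v) in dict(float=(140,228),mug=(147,325),s1=(200,323),s2=(373,308),oil=(434,291),driver=(485,325)).items(): print(n,np.median(df[v-12:v+13,u-12:u+13]),np.percentile(df[v-12:v+13,u-12:u+13],95))
print(job.hand_in(),telemetry.sense()['ft_force'].round(1))
```

```text
float 11.0 30.0
mug 8.0 19.0
s1 11.0 137.0
s2 12.0 77.0
oil 10.0 74.0
driver 8.0 25.0
the job is handed in; nothing more can be done
the job is handed in; nothing more can be done
```

The handwheel is free, the pointer stands in line with the red rider, and the job is handed in at about 24 s of the 67 s allowed.

- **Lock bolt:** I lifted it about 14 mm and drew it back. The wrist camera then put its knob 45 mm further right, dropped back to its original height.
- **Cranking:** I turned the wheel about 2.6 turns clockwise by the red knob, then let go and moved clear. Readings taken during the work stayed below about 18 N on the wrist.
- **Alignment:** the last close wrist view, after letting go, put the pointer tip at y ≈ 1.4–1.9 mm and the rider's front end at 1.9 mm. The earlier top view agreed to within about 0.5 mm. The rider did not visibly move.
- **Checks that failed or disagreed:**
  - The final top-view alignment check failed because the arm blocked the view. I relied on the close view, and nothing was touched after it.
  - The before-and-after comparison of the other things showed little change at the float, mug and screwdriver. Patches around the two sinkers and the oil bottle differed at the edges. I took that for arm shadow but did not look at a picture to confirm it; the arm was never sent near them.

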